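# Clamp a brass test bar in the bench screw clamp

### The arm

A 6-joint arm with a two-finger parallel gripper is mounted at the origin on a cart in front of the work surface, level with it; the furniture and walls round the work are solid. World frame = base frame: x ahead of the robot, y to its left, z up, the work surface at z = 0. Lengths are in m, angles in degrees, forces in N, time in s.
With the tool pointing down it reaches from about 0.375 to 0.9 m from the base axis. Payload 3.1 kg.
Tool frame: the origin (TCP) lies on the centre line of the jaws, within the pads' length; the fingertips stand finger_overhang ahead of it and the grasp point (between the pads) lies 5 mm behind it (finger_overhang is the distance from the TCP to the fingertips, in m); z points along the fingers, y is the line along which they close (so a half turn about z gives the same grasp; the last joint's range is limited). The gripper opens to 87 mm and grips with 3 to 60 N. Pads are 19 mm wide; open, the fingers measure 117 mm over their backs; the gripper's body (75 mm by 190 mm) begins 51 mm behind the grasp point.
Start: joints at [61.851, 30.224, 82.088, -0, 67.689, -10.227], TCP at [0.192, 0.595, 0.237] pointing down, gripper open.
Joint ranges: [-176.69, 176.69], [-43.24, 126.21], [12.49, 139.97], [-82, 262], [0, 151.66], [-163.58, 163.58]. Speed limits (degrees/s): [159.86, 159.86, 180, 180, 180, 180].

### API

Orientations are given as a 3x3 rotation matrix whose columns are the frame's x, y, z axes.
In Python, from rig import read_state, capture, calibration, hand_in, finger_overhang gives the robot as it stands.
- The arm moves only by the tool send_rows, never from a script. Its argument "plan" is a list of rows, each a list of 5 numbers: the closure in counts, from 0 (fully open) to 255 (shut), then the shift along the tool's x, y, z in m, then the turn about the tool's z in rad. A call has 1 to 20 rows; each row shifts and turns the commanded pose from where the row before left it, along the tool's axes as they then stand; what a row does not reach is not made up. A row lasts 1/12 s, in which the tool goes at most 41.7 mm and 7.16 degrees, less where a joint would pass 70% of its speed; a pose out of reach is approached as far as the arm can. A call is refused whole if a number of a shift passes 0.0417 or a number of a turn 0.125, either way. A call with a gripper value outside its range is refused whole. The fingers move at their own pace and stop on an object; the grip force is fixed at half the most. Time passes only in rows, so rows that do not move let the fingers close. It gives the time, the measured TCP pose, the force, the opening and the grip force at its end, in the units of the state.
- read_state(): the state, without advancing time (a new reading comes with each control period).
- capture(name): name is "scene" or "top"; returns (picture, depth): 400x640x3 uint8, blue, green, red; 400x640 float32, m along the optical axis (not along the pixel's ray), 0 where there is no reading.
- calibration(name): a dict with "fx", "fy", "cx", "cy" (pixels), "dist_coeffs" ([k1, k2, p1, p2, k3] as OpenCV has them; the pictures are not rectified), "xyz" and "rotation" of the camera in the world. Camera axes: x right, y down, z forward; pixel columns grow to the right and rows downward; lengths in m; the calibration is good to about 2 mm. A picture is of the moment at which its call begins. calibration takes no time and is no camera call.
- hand_in(): hands the job in; it is judged then, once.
The state is a dict: "time_s": time; "joint_positions": joint angles; "qvel": joint speeds; "tau": joint torques, N m; "position": TCP position; "tcp_rot": TCP orientation; "force": force on the tool from outside, world axes, zero at the start; "moment": the same for the moment, N m; "opening": opening from 0.0 (shut) to 1.0 (fully open); "grasp_force": force on a finger pad.
Only numpy, scipy, OpenCV 4.12 (cv2) and the standard library are available. Lean on these libraries where they do the work, as an engineer would, in place of code of your own. Each camera call takes 0.05 s, during which the arm holds its last target. There are 200 camera calls.

### The job

Lay the brass test bar flat and lengthwise in the middle of the bed of the green screw clamp, with its end pushed home under the screw against the steel stop. Then turn the T-handle clockwise until you feel the bar clamped: the foot hangs loose on the screw, so first touch is not enough; stop when the turning torque has risen about 0.1 N m above what the screw takes running free, and never go on to 0.2 N m above it, which would mark the bar. Let go, and leave the amber bottle where it stands.

Things in the scene. Friction and masses are not known exactly. Their poses are not given: they have to be found in the camera images.
- clamp: green bench screw clamp, bolted down. Origin on the worktop under the upright screw axis; z up; the open mouth looks along -x, spine on the +x side. Base plate 10 mm thick, x = -75 to +55 mm, y = +-36 mm. Steel bed: top 20 mm above the worktop, x = -72 to +18 mm, y = +-16 mm. The arm over the bed with its round boss starts at x = -16 mm and spans 58 to 86 mm above the worktop.
- stop_face (a point): middle of the lower edge of the upright steel stop's face, on the bed's top at its far end, 18 mm from the screw axis (clamp x = +18 mm); axes as the clamp's. The face is 32 mm wide and 14 mm high.
- handle_grip (a point): middle of the T-handle's steel crossbar, on the screw axis, 112 mm above the worktop; turns with the bar, does not rise or sink. x along the bar, z up. Bar 11 mm wide, 16 mm high (104 to 120 mm up), 56 mm long plus a 17 mm dark knob at each end (68 mm overall); stem of 11 mm or less under it down to the boss top at 86 mm. Clockwise from above (yaw decreasing) tightens.
- screw_axis (a point): fixed point on the screw axis at the boss top, 86 mm up. The bar is sprung on the stem (1 rad per N m): it winds up under load, springs back when let go; the screw stays where left. Free running takes 0.12 to 0.17 N m. Clamping takes 1.8 to 2.6 rad of the screw (3 mm down per rad), so more than one grasp; the torque then climbs 0.2 to 0.4 N m per rad, 3 N mm per N of clamping force.
- foot: dark round clamping foot under the screw, 22 mm diameter. Origin at the centre of its flat underside; z up. It hangs with up to 2 mm of up-and-down play on the screw's end and may stick anywhere in that play, so its height does not tell where it will be tight; it starts 2.5 to 7 mm above the top of a bar lying on the bed.
- coupon: brass test bar, 150 x 25 x 8 mm, 90 g, loose, lying flat on the worktop; both ends and both faces are alike, with a dark hole mark near each end. Origin at the centre of its underside; x along its length, y across, z up. Seated home its origin is 57 mm from the screw axis on the mouth side, and its outer end sticks out 60 mm beyond the bed.
- amber_bottle: amber reagent bottle with a red cap, 64 mm diameter, 130 mm tall; origin at the centre of its underside. To be left alone.
- rotavap_3: rotary evaporator, fixed, left of the clamp: a round grey bath about 0.25 m wide on a white base, with a head above it. It stands between the arm's start and the clamp; the tool passes it safely with the fingers 0.4 m up and no farther than 0.42 m from the base axis. Its origin is on the worktop behind the bath.
There are look-alikes about, which are no part of the job. There is more than one size of the clamp; the job needs the largest.

How it is judged:
By the outcome, as a careful person would: the job done as asked, in the order asked, and still so for the second after the job is handed in, with the robot touching nothing.
It also fails if it takes over 72 s, if anything falls off the work surface, if the arm or the gripper's body presses on something with over 40 N, if the wrist force passes 120 N, or if a joint passes its speed limit or range.

## Working session

There is one attempt and no reset: what is moved stays moved. The work goes in short steps, Python scripts to look and compute and a tool call to move; the robot and the scene stay as the last step left them, time stands still between calls to the robot, and variables do not carry over. Pictures are saved under pics/ and viewed, at most 10 in all, crops included, and the job is handed in when it is done.

Besides the shell and the picture viewer there is one more tool, called after "Request:" as name(argument=value, ...), one argument or row to a line, values as JSON. send_rows: Moves the arm, as the interface text tells. Its arguments: {"type":"object","properties":{"plan":{"type":"array","items":{"type":"array","items":{"type":"number"}}}},"required":["plan"]}

```bash
ls; mkdir -p pics; python3 - <<'E'
from rig import *
import cv2,numpy as np
s=read_state();print(s,finger_overhang if not callable(finger_overhang) else finger_overhang())
for n in("scene","top"):
    p,d=capture(n);cv2.imwrite(f"pics/{n}0.png",p);np.save(f"pics/{n}0.npy",d);print(calibration(n))
E
```

```text
pics
{'time_s': 0.0, 'joint_positions': array([ 6.18506381e+01,  3.02800870e+01,  8.21569680e+01, -8.21934471e-05,
        6.76889851e+01, -1.02272062e+01]), 'qvel': array([ 0.0007964 , -0.09474869,  0.03201416, -0.07998225, -0.11126874,
        0.05280018]), 'tau': array([ 1.09566132e-03, -4.40036523e+01, -1.76598090e+01,  6.34386786e-02,
        5.81715989e-02, -1.58438556e-04]), 'position': array([0.1919596 , 0.59404663, 0.23555636]), 'tcp_rot': array([[-9.51475447e-01,  3.07722925e-01, -1.03663956e-03],
       [ 3.07724425e-01,  9.51473549e-01, -1.94024736e-03],
       [ 3.89276532e-04, -2.16509704e-03, -9.99997580e-01]]), 'force': array([-0.02244376, -0.00623059,  0.00856688]), 'moment': array([-0.05453329,  0.02490632,  0.03559524]), 'grasp_force': 0.0, 'opening': 0.9998443736136372} 0.014
{'fx': 488.8521297577624, 'fy': 488.8521297577624, 'cx': 317.9395851284053, 'cy': 199.17767958412026, 'dist_coeffs': array([-0.14017423,  0.        ,  0.        ,  0.        ,  0.        ]), 'xyz': array([-0.32244789, -0.49995423,  1.06353141]), 'rotation': array([[ 0.48233382, -0.58348067,  0.65337921],
       [-0.87572916, -0.33929287,  0.34348041],
       [ 0.02127273, -0.73785544, -0.67462346]])}
{'fx': 429.40416139802255, 'fy': 429.40416139802255, 'cx': 323.640191649999, 'cy': 198.51926840001002, 'dist_coeffs': array([-0.05203115,  0.        ,  0.        ,  0.        ,  0.        ]), 'xyz': array([ 0.31601518, -0.02461387,  1.31503949]), 'rotation': array([[ 0.0359301 , -0.9719161 ,  0.23256852],
       [-0.9993451 , -0.03394458,  0.01253516],
       [-0.00428869, -0.2328666 , -0.97249923]])}
```

View pics/scene0.png

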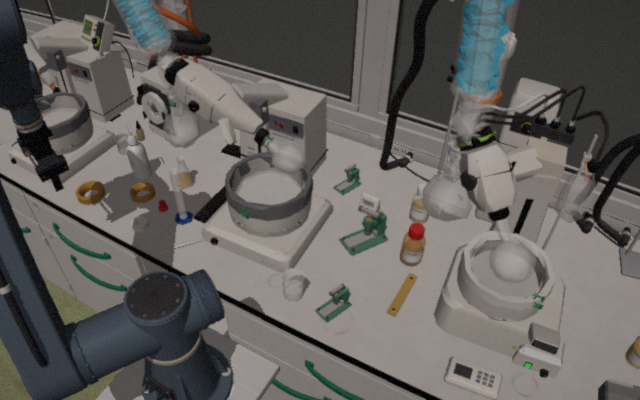

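View pics/top0.png

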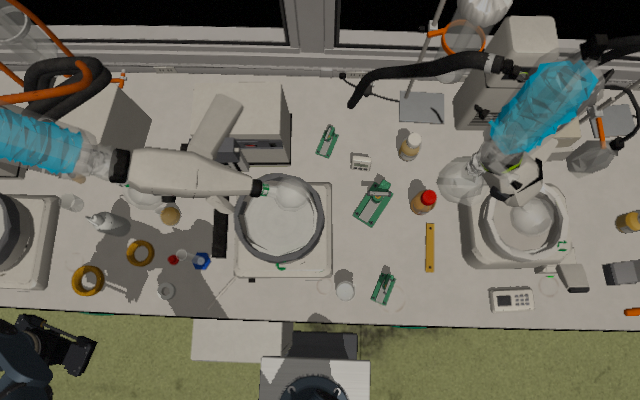

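Three green clamps are in the top view: A (327,141), B (373,202) and C (383,288). B has the longest base, so it looks like the largest. The brass bar is at (430,247), and the amber bottle with the red cap is at (425,201), just right of the clamp. I'll measure the clamps and bar and confirm B in a crop.

```bash
cat > h.py <<'E'
from rig import *
import cv2,numpy as np
def rays(n,uv):
    c=calibration(n);K=np.array([[c["fx"],0,c["cx"]],[0,c["fy"],c["cy"]],[0,0,1]])
    q=cv2.undistortPoints(np.array(uv,float).reshape(-1,1,2),K,c["dist_coeffs"])[:,0]
    return c["xyz"],np.c_[q,np.ones(len(q))]@c["rotation"].T, q
def plane(n,uv,z):
    o,r,_=rays(n,uv);return o+r*((z-o[2])/r[:,2])[:,None]
def cloud(n,d,mask):
    v,u=np.nonzero(mask&(d>0));o,r,_=rays(n,np.c_[u,v]);return o+r*d[v,u][:,None],np.c_[u,v]
E
python3 - <<'E'
from h import *
for n in("top","scene"):
    p=cv2.imread(f"pics/{n}0.png");d=np.load(f"pics/{n}0.npy");h=cv2.cvtColor(p,cv2.COLOR_BGR2HSV)
    for nm,lo,hi in(("green",(60,80,40),(90,255,255)),("brass",(15,110,90),(28,255,255)),("red",(0,170,90),(5,255,255))):
        m=cv2.inRange(h,lo,hi);k,l,st,ce=cv2.connectedComponentsWithStats(m)
        for i in range(1,k):
            if st[i,4]<40: continue
            P,uv=cloud(n,d,l==i)
            if len(P)<10: continue
            rr=cv2.minAreaRect(P[:,:2].astype(np.float32)*1000)
            print(n,nm,ce[i].round(),st[i,4],"mean",P.mean(0).round(3),"z",np.percentile(P[:,2],[2,50,98]).round(3),"rect",np.round(rr[0]),np.round(rr[1]),round(rr[2],1))
a=cv2.resize(cv2.imread("pics/top0.png")[165:285,330:450],None,fx=5,fy=5,interpolation=cv2.INTER_CUBIC)
cv2.imwrite("pics/c1.png",a)
a=cv2.resize(cv2.imread("pics/scene0.png")[190:320,310:440],None,fx=4.6,fy=4.6,interpolation=cv2.INTER_CUBIC)
cv2.imwrite("pics/c2.png",a)
E
```

```text
top green [331. 142.] 130 mean [ 0.812 -0.025  0.022] z [0.004 0.01  0.062] rect [807. -25.] [27. 86.] 78.9
top green [321. 144.] 65 mean [0.808 0.008 0.014] z [0.003 0.009 0.062] rect [811.   6.] [20. 77.] 79.5
top green [381. 186.] 151 mean [ 0.659 -0.179  0.064] z [0.008 0.083 0.088] rect [ 657. -177.] [52. 40.] 58.5
top green [372. 207.] 394 mean [ 0.603 -0.159  0.019] z [0.006 0.012 0.089] rect [ 615. -161.] [ 69. 127.] 58.4
top green [383. 286.] 260 mean [ 0.364 -0.194  0.02 ] z [0.002 0.009 0.062] rect [ 359. -195.] [47. 85.] 68.3
top green [ 95. 313.] 47 mean [ 0.244  0.726 -0.112] z [-0.174 -0.167  0.005] rect [243. 734.] [ 12. 130.] 7.7
top green [410. 327.] 58 mean [ 0.236 -0.327 -0.254] z [-0.904 -0.17  -0.163] rect [ 218. -386.] [279.  35.] 76.0
top brass [406. 149.] 89 mean [ 0.774 -0.254  0.081] z [0.064 0.082 0.097] rect [ 774. -258.] [51. 19.] 47.6
top brass [420. 204.] 210 mean [ 0.606 -0.293  0.078] z [0.016 0.088 0.1  ] rect [ 610. -301.] [58. 43.] 44.0
top brass [169. 216.] 227 mean [0.549 0.456 0.05 ] z [0.017 0.048 0.093] rect [552. 462.] [47. 44.] 16.4
top bra
[... 1393 characters left out ...]
0.328] rect [ 245. -142.] [ 19. 152.] 4.0
scene brass [ 85. 192.] 198 mean [0.332 0.707 0.023] z [0.007 0.025 0.033] rect [334. 708.] [92. 55.] 35.7
scene brass [139. 186.] 76 mean [0.45  0.571 0.02 ] z [0.004 0.02  0.031] rect [454. 586.] [52. 43.] 68.0
scene brass [412. 245.] 180 mean [ 0.594 -0.312  0.083] z [0.044 0.086 0.098] rect [ 596. -314.] [30. 53.] 14.6
scene brass [401. 294.] 378 mean [ 0.482 -0.338  0.009] z [0.004 0.009 0.013] rect [ 486. -338.] [ 24. 151.] 87.9
scene brass [637. 345.] 58 mean [ 0.567 -0.933  0.072] z [0.061 0.07  0.086] rect [ 565. -934.] [30.  8.] 21.9
scene red [416. 231.] 186 mean [ 0.608 -0.312  0.125] z [0.104 0.129 0.134] rect [ 613. -311.] [41. 37.] 9.5
```

View pics/c1.png

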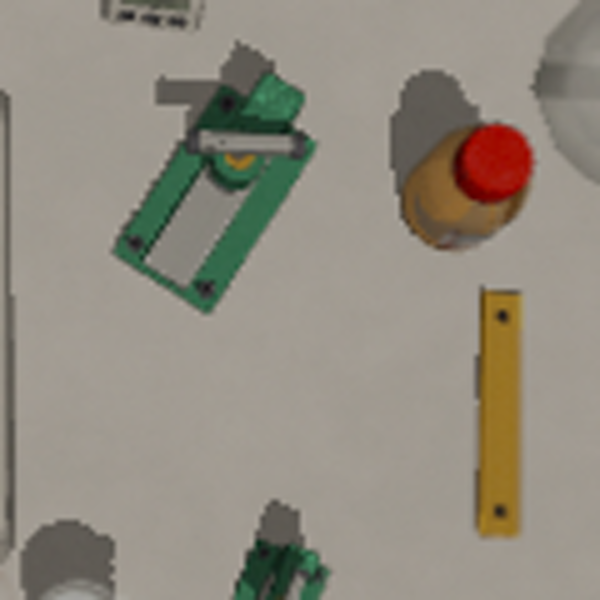

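View pics/c2.png

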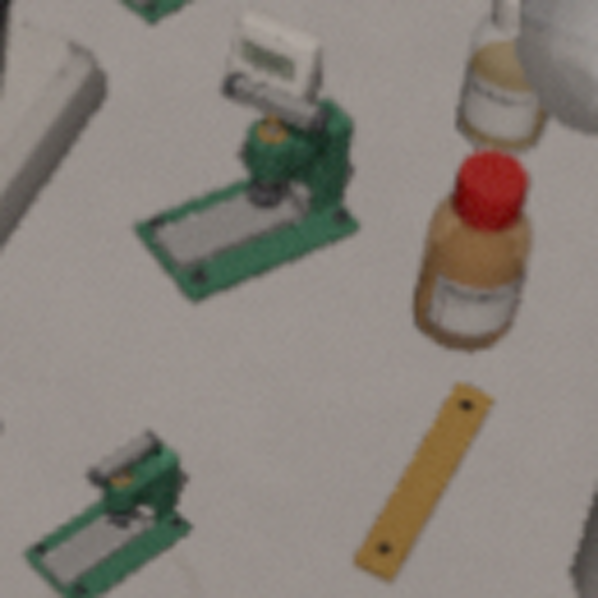

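Crops confirm that clamp B at top (373,202), with its arm top at 86–88 mm and a ~130 mm base, is the one. Its mouth faces down-left, and the T-bar runs from (368,193) to (390,194). A and C stand only about 62 mm tall. Next I'll measure B and the bar precisely, in both views.

```bash
python3 - <<'E'
from h import *
def line(n,a,b,z,side=5,inner=True):
    # subpixel gradient edge along segment a-b (pixels), saturation+grey combined; ray to plane z
    p=cv2.imread(f"pics/{n}0.png").astype(np.float32); p=cv2.GaussianBlur(p,(0,0),.7)
    g=p[:,:,2]  # red channel: green/steel/table contrast
    a,b=np.array(a,float),np.array(b,float);t=(b-a)/np.linalg.norm(b-a);nn=np.array([-t[1],t[0]])
    s=np.arange(-side,side+.01,.25);pts=[]
    for f in np.linspace(.12,.88,25):
        q=a+(b-a)*f+s[:,None]*nn
        v=cv2.remap(g,q[:,0].astype(np.float32)[None],q[:,1].astype(np.float32)[None],cv2.INTER_CUBIC)[0]
        w=np.abs(np.gradient(v));k=w.argmax();sl=slice(max(0,k-4),k+5)
        pts.append(a+(b-a)*f+nn*(w[sl]*s[sl]).sum()/w[sl].sum())
    P=plane(n,pts,z)[:,:2]
    vx,vy,x,y=cv2.fitLine(P.astype(np.float32),cv2.DIST_HUBER,0,.0005,.001).ravel()
    r=(P-[x,y])@[-vy,vx]
    return np.array([x,y]),np.array([vx,vy]),r.std()*1000
def off(x,y): return(330+x/5,165+y/5)
def offs(x,y): return(310+x/4.6,190+y/4.6)
for nm,n,a,b,z in(("right","top",off(208,312),off(316,145),.01),("left","top",off(113,250),off(185,158),.01),("mouth","top",off(113,250),off(208,312),.0),
 ("right","scene",offs(195,298),offs(357,228),.0),("left","scene",offs(138,225),offs(240,182),.01),("mouth","scene",offs(138,228),offs(195,300),.0),
 ("cpL","top",off(480,290),off(477,535),.008),("cpR","top",off(521,292),off(520,537),.008),("cpT","top",off(480,290),off(521,292),.008),("cpB","top",off(477,535),off(520,537),.0),
 ("cpL","scene",offs(460,385),offs(358,565),.008),("cpR","scene",offs(492,400),offs(390,580),.0),("cpT","scene",offs(460,382),offs(494,402),.008),("cpB","scene",offs(355,565),offs(390,582),.0)):
    o,v,e=line(n,a,b,z,3);
    if v[0]<0:v=-v
    print(n,nm,(o*1000).round(1),"dir",round(np.degrees(np.arctan2(v[1],v[0])),2),"rms",round(e,2))
# handle knobs midpoint + ends: triangulate ends
for nm,ta,tb in(("endL",off(188,141),offs(224,85)),("endR",off(308,146),offs(330,117)),("orange",off(238,160),offs(271,130))):
    o1,r1,_=rays("top",[ta]);o2,r2,_=rays("scene",[tb])
    k=np.linalg.lstsq(np.c_[r1[0],-r2[0]],o2-o1,rcond=None)[0];A=o1+r1[0]*k[0];B=o2+r2[0]*k[1];print(nm,A.round(4),B.round(4))
d=np.load("pics/top0.npy");P,uv=cloud("top",d,np.ones_like(d,bool))
# obstacles near clamp & bar above 70mm
s=(P[:,2]>.07)&(P[:,2]<.6)&(P[:,0]>.3)&(P[:,0]<.8)&(P[:,1]<.05)&(P[:,1]>-.5)
h=np.zeros((17,18))
for q in P[s]:
    i,j=int((.8-q[0])/.03),int((.05-q[1])/.03);i<17 and j<18 and h.__setitem__((i,j),max(h[i,j],q[2]))
print("rows x=.8 down step .03; cols y=.05 down");print((h*1000).astype(int))
E
```

```text
top right [ 598.7 -192.9] dir -31.6 rms 0.28
top left [ 612.8 -116.2] dir -32.9 rms 0.43
top mouth [ 559.3 -130.9] dir 58.91 rms 0.29
scene right [ 599.2 -190.5] dir -32.01 rms 0.68
scene left [ 617.6 -122.2] dir -31.69 rms 0.49
scene mouth [ 562.2 -129.3] dir 58.0 rms 0.6
top cpL [ 477.3 -320.4] dir -2.0 rms 2.73
top cpR [ 494. -351.] dir -0.82 rms 2.68
top cpT [ 563.4 -340. ] dir -81.51 rms 5.29
top cpB [ 414.  -340.6] dir -81.31 rms 4.12
scene cpL [ 483.  -323.9] dir -1.53 rms 2.57
scene cpR [ 483.6 -351.2] dir -1.81 rms 1.81
scene cpT [ 557.3 -345.2] dir -55.85 rms 2.19
scene cpB [ 412.3 -336.9] dir 86.11 rms 0.38
endL [ 0.6239 -0.1355  0.1122] [ 0.6231 -0.1343  0.1119]
endR [ 0.6216 -0.2038  0.1192] [ 0.6223 -0.205   0.1196]
orange [ 0.6186 -0.1668  0.092 ] [ 0.6203 -0.1694  0.0927]
rows x=.8 down step .03; cols y=.05 down
[[  0  82   0   0   0   0   0 568   0 122 132 132   0   0   0   0   0   0]
 [  0   0   0   0   0   0   0 598 546   0 121  90   0   0   0   0   0   0]
 [  0   0   0   0   0   0   0 598   0   0   0   0   0   0   0   0   0   0]
 [  0   0   0   0   0   0   0   0  
[... 315 characters left out ...]
599 599 599 495 434 419]
 [274 191 188   0   0   0   0   0   0   0   0   0   0   0 496 497 402 379]
 [135 191 184   0   0   0   0   0   0   0   0   0   0   0   0 107 194 196]
 [186 190  74   0   0   0   0   0   0   0   0   0   0   0   0  87 133 196]
 [190 189  73   0   0   0   0   0   0   0   0   0   0   0   0   0 118 196]
 [194  75  74   0   0   0   0   0   0   0   0   0   0   0   0   0  94 114]
 [ 76  76  73   0   0   0   0   0  86   0   0   0   0   0   0   0   0   0]
 [  0   0   0  77  74  76   0   0  85   0   0   0   0   0   0   0   0   0]
 [  0   0   0  75  76  76   0  81  84   0   0   0   0   0   0   0   0   0]
 [  0   0   0   0  77   0   0   0   0   0   0   0   0   0   0   0   0   0]]
```

```bash
python3 - <<'E'
from h import *
from scipy.optimize import least_squares
s=read_state();R=s["tcp_rot"];t=s["position"]
for n in("top","scene"):
    d=np.load(f"pics/{n}0.npy");P,uv=cloud(n,d,np.ones_like(d,bool));L=(P-t)@R
    m=(np.abs(L[:,0])<.2)&(np.abs(L[:,1])<.2)&(L[:,2]>-.25)&(L[:,2]<.03)
    for a in np.arange(-.25,.03,.02):
        q=L[m&(L[:,2]>=a)&(L[:,2]<a+.02)]
        if len(q)>3: print(n,"z",round(a,2),len(q),"x",(q[:,0].min()*1e3).round(),(q[:,0].max()*1e3).round(),"y",(q[:,1].min()*1e3).round(),(q[:,1].max()*1e3).round())
    c=P[(P[:,2]>.17)&(P[:,2]<.2)&(P[:,0]>.38)&(P[:,0]<.72)&(P[:,1]<.25)&(P[:,1]>-.1)]
    r=np.hypot(c[:,0]-.56,c[:,1]-.09);
    f=least_squares(lambda v:np.hypot(c[:,0]-v[0],c[:,1]-v[1])-v[2],[.56,.09,.12],loss="soft_l1",f_scale=.005)
    rr=np.hypot(c[:,0]-f.x[0],c[:,1]-f.x[1]);print("bath",f.x,np.percentile(rr,[1,50,95,99]),len(c),c[:,1].min())
    # coupon via mask
    p=cv2.imread(f"pics/{n}0.png");h=cv2.cvtColor(p,cv2.COLOR_BGR2HSV)
    m=cv2.inRange(h,(15,110,70),(28,255,255));k,l,st,ce=cv2.connectedComponentsWithStats(m)
    i=l[tuple(int(x) for x in((247,430) if n=="top" else (294,401)))]
    cn=cv2.findContours((l==i).astype(np.uint8),0,1)[0][0][:,0]
    print(n,cv2.minAreaRect((plane(n,cn,.008)[:,:2]*1e3).astype(np.float32)))
E
convert 2>/dev/null; python3 -c "
import cv2
a=cv2.imread('pics/scene0.png')[80:230,0:120];b=cv2.imread('pics/top0.png')[290:400,0:120]
a=cv2.resize(a,None,fx=3.4,fy=3.4);b=cv2.resize(b,None,fx=3.2,fy=3.2)
import numpy as np
c=np.zeros((512,800,3),np.uint8);c[:a.shape[0],:a.shape[1]]=a;c[:b.shape[0],410:410+b.shape[1]]=b;cv2.imwrite('pics/c3.png',c)"
```

```text
top z -0.23 4 x -34.0 -31.0 y -16.0 -11.0
top z -0.21 110 x -37.0 -12.0 y -35.0 13.0
top z -0.19 92 x -37.0 -4.0 y -36.0 10.0
top z -0.17 487 x -40.0 21.0 y -53.0 23.0
top z -0.15 147 x -39.0 21.0 y -52.0 11.0
top z -0.13 118 x -27.0 22.0 y -53.0 9.0
top z -0.11 1096 x -40.0 38.0 y -97.0 97.0
top z -0.09 363 x -41.0 37.0 y -95.0 92.0
top z -0.07 114 x -40.0 34.0 y -89.0 84.0
top z -0.05 6 x -13.0 -12.0 y 43.0 55.0
top z -0.03 15 x -14.0 -7.0 y 42.0 54.0
top z -0.01 8 x -7.0 -2.0 y 42.0 47.0
bath [0.53381202 0.10982631 0.11396027] [0.10239896 0.11402068 0.12230604 0.19664773] 1484 -0.013132561708745277
top ((488.3308410644531, -335.174072265625), (24.32183265686035, 147.9313201904297), 88.83000183105469)
scene z -0.25 114 x -37.0 32.0 y -38.0 -3.0
scene z -0.23 203 x -34.0 33.0 y -39.0 -4.0
scene z -0.21 223 x -35.0 34.0 y -42.0 11.0
scene z -0.19 176 x -37.0 34.0 y -39.0 3.0
scene z -0.17 384 x -39.0 37.0 y -55.0 15.0
scene z -0.15 168 x -36.0 37.0 y -58.0 5.0
scene z -0.13 142 x -25.0 25.0 y -56.0 -1.0
scene z -0.11 476 x -37.0 36.0 y -100.0 91.0
scene z -0.09 276 x -38.0 38.0 y -99.0 93.0
scene z -0.07 164 x -39.0 38.0 y -92.0 73.0
scene z -0.05 18 x -10.0 10.0 y -65.0 -56.0
scene z -0.03 42 x -11.0 11.0 y -61.0 -50.0
scene z -0.01 56 x -14.0 10.0 y -58.0 -48.0
scene z 0.01 9 x -11.0 9.0 y -55.0 -48.0
bath [0.52982822 0.10640854 0.11359322] [0.09938102 0.11383176 0.12184147 0.19865215] 1375 -0.01397184006707447
scene ((485.8535461425781, -337.5489807128906), (22.883317947387695, 151.2364959716797), 88.49087524414062)
```

View pics/c3.png

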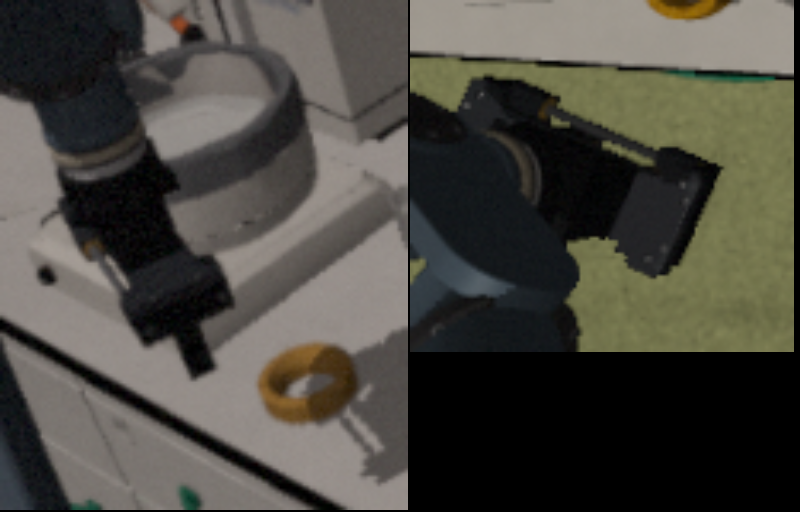

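The gripper body spans ±97 mm along the closing line and ±38 mm across it, so it needs checking against both rotavap baths. I'll check clearance at the bar's right side.

```bash
python3 - <<'E'
from h import *
for n in("top","scene"):
    d=np.load(f"pics/{n}0.npy");P,uv=cloud(n,d,np.ones_like(d,bool))
    for x in np.arange(.40,.58,.02):
        q=P[(P[:,0]>=x)&(P[:,0]<x+.02)&(P[:,1]<-.38)&(P[:,1]>-.52)&(P[:,2]>.055)&(P[:,2]<.4)]
        if len(q): i=np.argsort(-q[:,1])[:4];print(n,round(x,2),(q[i,1:]*1e3).round().tolist())
E
```

```text
top 0.42 [[-450.0, 72.0], [-453.0, 79.0], [-454.0, 61.0], [-454.0, 76.0]]
top 0.44 [[-437.0, 78.0], [-437.0, 103.0], [-438.0, 66.0], [-438.0, 56.0]]
top 0.46 [[-431.0, 64.0], [-431.0, 72.0], [-431.0, 90.0], [-431.0, 72.0]]
top 0.48 [[-429.0, 80.0], [-429.0, 88.0], [-429.0, 79.0], [-430.0, 68.0]]
top 0.5 [[-428.0, 59.0], [-428.0, 103.0], [-428.0, 94.0], [-428.0, 85.0]]
top 0.52 [[-426.0, 104.0], [-427.0, 72.0], [-427.0, 91.0], [-428.0, 71.0]]
top 0.54 [[-404.0, 395.0], [-405.0, 388.0], [-406.0, 397.0], [-407.0, 378.0]]
top 0.56 [[-380.0, 280.0], [-381.0, 302.0], [-381.0, 294.0], [-381.0, 276.0]]
scene 0.42 [[-451.0, 56.0], [-453.0, 61.0], [-453.0, 95.0], [-454.0, 85.0]]
scene 0.44 [[-439.0, 56.0], [-441.0, 63.0], [-441.0, 71.0], [-441.0, 84.0]]
scene 0.46 [[-433.0, 97.0], [-434.0, 101.0], [-434.0, 95.0], [-434.0, 74.0]]
scene 0.48 [[-433.0, 99.0], [-433.0, 102.0], [-434.0, 102.0], [-434.0, 103.0]]
scene 0.5 [[-432.0, 101.0], [-432.0, 102.0], [-433.0, 99.0], [-433.0, 102.0]]
scene 0.52 [[-431.0, 101.0], [-432.0, 102.0], [-432.0, 104.0], [-432.0, 105.0]]
scene 0.54 [[-380.0, 277.0], [-381.0, 274.0], [-400.0, 387.0], [-400.0, 396.0]]
scene 0.56 [[-380.0, 297.0], [-380.0, 291.0], [-380.0, 277.0], [-381.0, 249.0]]
```

```bash
cat >> h.py <<'E'
def tool(d,yaw):  # world delta -> tool shift, tool y at yaw (deg), tool z down
    a=np.radians(yaw);y=np.array([np.cos(a),np.sin(a),0]);z=np.array([0,0,-1.]);x=np.cross(y,z)
    return np.array([x@d,y@d,z@d])
def yaw(): 
    R=read_state()["tcp_rot"];return np.degrees(np.arctan2(R[1,1],R[0,1]))
E
python3 - <<'E'
from h import *
p=read_state()["position"]
print("turn",np.radians(72.07-88.65))
r=.408;a=np.radians(np.linspace(72,-35,25));W=np.c_[r*np.cos(a),r*np.sin(a),0*a+.425]
print("pull",tool(np.array([W[0,0]-p[0],W[0,1]-p[1],0]),88.65))
for i in range(24): print(tool(W[i+1]-W[i],88.65).round(4).tolist()[:2])
print(W[-1],tool(np.array([.469,-.323,0])-W[-1],88.65))
E
```

```text
turn -0.28937558998066004
pull [ 0.06104184 -0.20758481  0.        ]
[-0.03, -0.0103]
[-0.0291, -0.0126]
[-0.0281, -0.0148]
[-0.0268, -0.0169]
[-0.0254, -0.019]
[-0.0239, -0.0209]
[-0.0222, -0.0227]
[-0.0204, -0.0243]
[-0.0184, -0.0259]
[-0.0163, -0.0272]
[-0.0142, -0.0284]
[-0.0119, -0.0294]
[-0.0096, -0.0303]
[-0.0072, -0.0309]
[-0.0048, -0.0314]
[-0.0023, -0.0317]
[0.0001, -0.0317]
[0.0026, -0.0316]
[0.005, -0.0313]
[0.0075, -0.0309]
[0.0098, -0.0302]
[0.0121, -0.0293]
[0.0144, -0.0283]
[0.0165, -0.0271]
[ 0.33421403 -0.23401919  0.425     ] [-0.13684492 -0.08578059  0.425     ]
```

Request:
send_rows(
  plan=[
    [0, 0, 0, -0.038, -0.058],
    [0, 0, 0, -0.038, -0.058],
    [0, 0, 0, -0.038, -0.058],
    [0, 0, 0, -0.038, -0.058],
    [0, 0, 0, -0.038, -0.057],
    [0, 0, 0, 0, 0],
  ],
)

```text
time_s: 0.6
position: [0.1936, 0.5974, 0.4358]
tcp_rot: [[-1.0, 0.022, 0.008], [0.022, 1.0, 0.015], [-0.007, 0.015, -1.0]]
force: [-1.0, 1.2, 0.8]
opening: 1.001
grasp_force: 0.0
```

Request:
send_rows(
  plan=[
    [0, 0.0087, -0.0297, 0, 0],
    [0, 0.0087, -0.0297, 0, 0],
    [0, 0.0087, -0.0297, 0, 0],
    [0, 0.0087, -0.0297, 0, 0],
    [0, 0.0087, -0.0297, 0, 0],
    [0, 0.0087, -0.0297, 0, 0],
    [0, 0.0087, -0.0297, 0, 0],
    [0, 0, 0, 0, 0],
    [0, -0.03, -0.0103, 0, 0],
    [0, -0.0291, -0.0126, 0, 0],
    [0, -0.0281, -0.0148, 0, 0],
    [0, -0.0268, -0.0169, 0, 0],
    [0, -0.0254, -0.019, 0, 0],
    [0, -0.0239, -0.0209, 0, 0],
    [0, -0.0222, -0.0227, 0, 0],
    [0, -0.0204, -0.0243, 0, 0],
    [0, -0.0184, -0.0259, 0, 0],
    [0, 0, 0, 0, 0],
  ],
)

```text
time_s: 2.1
position: [0.3502, 0.2121, 0.426]
tcp_rot: [[-1.0, 0.03, 0.001], [0.03, 1.0, -0.003], [-0.001, -0.003, -1.0]]
force: [0.0, 0.1, 0.8]
opening: 1.001
grasp_force: 0.0
```

Request:
send_rows(
  plan=[
    [0, -0.0163, -0.0272, 0, 0],
    [0, -0.0142, -0.0284, 0, 0],
    [0, -0.0119, -0.0294, 0, 0],
    [0, -0.0096, -0.0303, 0, 0],
    [0, -0.0072, -0.0309, 0, 0],
    [0, -0.0048, -0.0314, 0, 0],
    [0, -0.0023, -0.0317, 0, 0],
    [0, 0, -0.0317, 0, 0],
    [0, 0.0026, -0.0316, 0, 0],
    [0, 0.005, -0.0313, 0, 0],
    [0, 0.0075, -0.0309, 0, 0],
    [0, 0.0098, -0.0302, 0, 0],
    [0, 0.0121, -0.0293, 0, 0],
    [0, 0.0144, -0.0283, 0, 0],
    [0, 0.0165, -0.0271, 0, 0],
    [0, 0, 0, 0, 0],
  ],
)

```text
time_s: 3.43
position: [0.3328, -0.238, 0.4261]
tcp_rot: [[-1.0, 0.03, -0.002], [0.03, 1.0, -0.002], [0.002, -0.002, -1.0]]
force: [0.5, 0.2, -1.2]
opening: 1.001
grasp_force: 0.0
```

Request:
send_rows(
  plan=[
    [0, 0, 0, 0.038, 0],
    [0, 0, 0, 0.038, 0],
    [0, 0, 0, 0.038, 0],
    [0, 0, 0, 0.038, 0],
    [0, 0, 0, 0.038, 0],
    [0, 0, 0, 0.038, 0],
    [0, 0, 0, 0.038, 0],
    [0, 0, 0, 0, 0],
    [0, -0.0345, -0.02, 0, 0.003],
    [0, -0.0345, -0.02, 0, 0.003],
    [0, -0.0345, -0.02, 0, 0],
    [0, -0.0345, -0.02, 0, 0],
    [0, 0, 0, 0.035, 0],
    [0, 0, 0, 0.035, 0],
    [0, 0, 0, 0, 0],
    [0, 0, 0, 0, 0],
    [0, 0, 0, 0, 0],
  ],
)

```text
time_s: 4.85
position: [0.4711, -0.318, 0.0929]
tcp_rot: [[-1.0, 0.029, 0.002], [0.029, 1.0, -0.002], [-0.002, -0.002, -1.0]]
force: [0.5, -0.3, -0.3]
opening: 1.003
grasp_force: 0.0
```

```bash
python3 - <<'E'
from h import *
s=read_state();p=s["position"];print(p,s["tcp_rot"][:,2],yaw(),tool(np.array([.469,-.323,.0175])-p,yaw()),s["force"],s["moment"])
E
```

```text
[ 0.47109807 -0.31797369  0.09287453] [ 0.00195272 -0.00180066 -0.99999647] 88.30979719369272 [ 0.00194891 -0.00508601  0.07537453] [ 0.47042819 -0.32861564 -0.32060569] [ 0.00261446  0.04941186 -0.02603457]
```

Request:
send_rows(
  plan=[
    [0, 0.002, -0.003, 0.03, 0],
    [0, 0, 0, 0.03, 0],
    [0, 0, 0, 0.01, 0],
    [0, 0, 0, 0.0045, 0],
    [0, 0, 0, 0, 0],
    [0, 0, 0, 0, 0],
  ],
)

```text
time_s: 5.35
position: [0.469, -0.3215, 0.0179]
tcp_rot: [[-1.0, 0.03, 0.002], [0.03, 1.0, -0.002], [-0.002, -0.002, -1.0]]
force: [-0.9, 0.4, -0.3]
opening: 0.998
grasp_force: 0.0
```

Request:
send_rows(
  plan=[
    [0, 0, 0, 0.001, 0],
    [255, 0, 0, 0, 0],
    [255, 0, 0, 0, 0],
    [255, 0, 0, 0, 0],
    [255, 0, 0, 0, 0],
    [255, 0, 0, 0, 0],
    [255, 0, 0, 0, 0],
    [255, 0, 0, 0, 0],
    [255, 0, 0, 0, 0],
    [255, 0, 0, 0, 0],
    [255, 0, 0, 0, 0],
    [255, 0, 0, 0, 0],
  ],
)

```text
time_s: 6.35
position: [0.4681, -0.3207, 0.015]
tcp_rot: [[-1.0, 0.03, 0.0], [0.03, 1.0, 0.0], [-0.0, 0.0, -1.0]]
force: [0.5, -1.0, -0.1]
opening: 0.285
grasp_force: 29.4
```

Request:
send_rows(
  plan=[
    [255, 0, 0, -0.03, 0],
    [255, 0, 0, -0.035, 0],
    [255, 0, 0, -0.035, 0],
    [255, -0.002, 0.0365, -0.015, 0],
    [255, -0.002, 0.0365, 0, 0],
    [255, -0.002, 0.0365, 0, 0],
    [255, -0.002, 0.0365, 0, 0],
    [255, -0.002, 0.0365, 0, 0],
    [255, 0, 0, 0, 0.105],
    [255, 0, 0, 0, 0.105],
    [255, 0, 0, 0, 0.105],
    [255, 0, 0, 0, 0.105],
    [255, 0, 0, 0, 0.105],
    [255, 0, 0, 0, 0],
    [255, 0, 0, 0, 0],
    [255, 0, 0, 0, 0],
  ],
)

```text
time_s: 7.68
position: [0.4833, -0.1384, 0.1299]
tcp_rot: [[-0.851, 0.525, -0.001], [0.525, 0.851, 0.0], [0.001, 0.0, -1.0]]
force: [-0.4, 0.7, -1.2]
opening: 0.284
grasp_force: 29.4
```

```bash
python3 - <<'E'
from h import *
s=read_state();p=s["position"];print(p,yaw(),s["joint_positions"],s["opening"],s["grasp_force"],s["force"])
out=[]
for n,c in(("top",(150,260,320,470)),("scene",(180,310,310,440))):
    im,d=capture(n);cv2.imwrite(f"pics/{n}1.png",im);np.save(f"pics/{n}1.npy",d)
    out.append(cv2.resize(im[c[0]:c[1],c[2]:c[3]],(400,440 if n=="scene" else 300),interpolation=cv2.INTER_CUBIC))
o=np.zeros((440,800,3),np.uint8);o[:300,:400]=out[0];o[:,400:]=out[1];cv2.imwrite("pics/c4.png",o)
E
```

```text
[ 0.48326397 -0.138376    0.12991162] 58.34310854969544 [-2.87365889e+01  3.04497579e+01  1.05160762e+02  3.32687985e-03
  4.44258836e+01 -8.70820743e+01] 0.2844733970008447 29.38472181558609 [-0.39360647  0.6701452  -1.1581599 ]
```

View pics/c4.png

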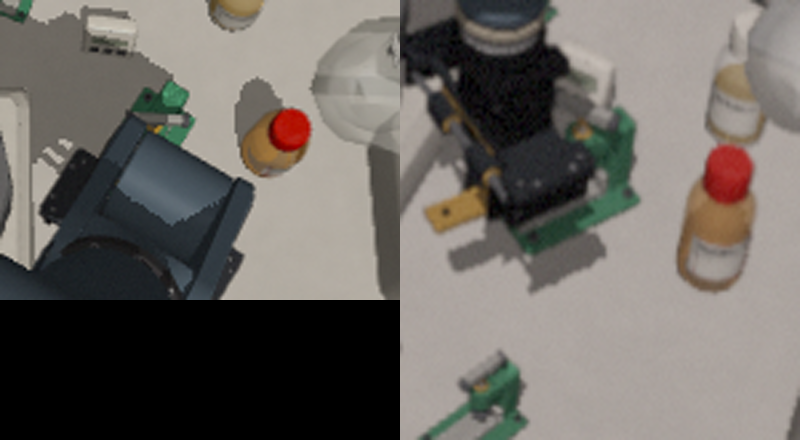

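The top view is blocked by the arm. The scene view shows only the bar's outer end, around pixel (318–339, 236–248). I'll measure the bar-in-hand offset from that end.

```bash
python3 - <<'E'
from h import *
s=read_state();R=s["tcp_rot"];p=s["position"]
im=cv2.imread("pics/scene1.png");h=cv2.cvtColor(im,cv2.COLOR_BGR2HSV);m=cv2.inRange(h,(13,110,60),(28,255,255))
k,l,st,ce=cv2.connectedComponentsWithStats(m)
for i in range(1,k):
    if abs(ce[i][0]-328)<20 and abs(ce[i][1]-241)<15 and st[i,4]>20:
        cn=cv2.findContours((l==i).astype(np.uint8),0,1)[0][0][:,0]
        for z in(.115,.123):
            L=(plane("scene",cn,z)-p)@R*1e3
            print(z,st[i],"max x",np.sort(L[:,0])[-5:].round(1),"y",L[:,1].min().round(1),L[:,1].max().round(1));
        d=np.load("pics/scene1.npy");P,_=cloud("scene",d,l==i);print(np.percentile(P[:,2],[5,50,95]))
        L=(P-p)@R*1e3;print(np.percentile(L[:,0],[95,99]),np.percentile(L[:,1],[1,5,95,99]))
        q=(plane("scene",cn,.123)-p)@R*1e3
        print(q[:,:2].round(0).tolist())
E
```

```text
0.115 [319 230  24  18 158] max x [49.1 49.1 49.7 50.3 50.8] y -6.9 29.9
0.123 [319 230  24  18 158] max x [52.8 52.9 53.5 54.  54.6] y -13.0 23.5
[0.12004321 0.12316696 0.20334113]
[51.00923465 53.45234373] [-47.54529367 -45.67799326  10.73067607  14.86045134]
[[-15.0, 24.0], [-11.0, 22.0], [-9.0, 18.0], [-7.0, 15.0], [-5.0, 12.0], [-1.0, 10.0], [1.0, 12.0], [4.0, 13.0], [6.0, 14.0], [8.0, 15.0], [13.0, 13.0], [17.0, 12.0], [21.0, 10.0], [23.0, 11.0], [27.0, 9.0], [30.0, 10.0], [32.0, 12.0], [36.0, 10.0], [38.0, 11.0], [42.0, 9.0], [45.0, 10.0], [47.0, 12.0], [51.0, 10.0], [53.0, 7.0], [55.0, 4.0], [54.0, -1.0], [53.0, -5.0], [53.0, -9.0], [51.0, -10.0], [48.0, -12.0], [44.0, -10.0], [42.0, -11.0], [40.0, -12.0], [36.0, -10.0], [33.0, -12.0], [29.0, -10.0], [27.0, -11.0], [25.0, -12.0], [21.0, -11.0], [18.0, -12.0], [16.0, -13.0], [12.0, -11.0], [10.0, -12.0], [8.0, -9.0], [6.0, -6.0], [4.0, -3.0], [2.0, -0.0], [1.0, 3.0], [-1.0, 6.0], [-1.0, 10.0], [-5.0, 12.0], [-7.0, 11.0], [-7.0, 15.0], [-11.0, 17.0], [-13.0, 20.0], [-17.0, 22.0], [-20.0, 21.0], [-22.0, 20.0], [-24.0, 18.0], [-22.0, 20.0], [-20.0, 21.0], [-17.0, 22.0]]
```

Request:
send_rows(
  plan=[
    [255, 0, 0, 0.03, 0],
    [255, 0, 0, 0.03, 0],
    [255, 0, 0, 0.025, 0],
    [255, 0, 0, 0.006, 0],
    [255, 0, 0, 0, 0.002],
    [255, -0.013, 0.0155, 0, 0],
    [255, -0.013, 0.0155, 0, 0],
    [255, 0, 0, 0, 0],
    [255, 0, 0, 0, 0],
  ],
)

```text
time_s: 8.53
position: [0.5236, -0.1262, 0.0406]
tcp_rot: [[-0.85, 0.527, 0.003], [0.527, 0.85, -0.002], [-0.004, 0.0, -1.0]]
force: [-0.1, 0.4, -1.7]
opening: 0.277
grasp_force: 29.4
```

```bash
cat >> h.py <<'E'
def rel():
    s=read_state();p=s["position"]*1e3;R=s["tcp_rot"]
    print("u,n err to seat",(p[0]*.85-p[1]*.527-543.5).round(1),(p[0]*.527+p[1]*.85-188).round(1),"z",p[2].round(1),"yaw",yaw().round(2),"F tool",(s["force"]@R).round(1),"M",s["moment"].round(3),s["time_s"])
E
python3 -c "from h import *;rel()"
```

```text
u,n err to seat -31.9 -19.4 z 40.6 yaw 58.2 F tool [0.3 0.2 1.7] M [-0.004  0.059 -0.047] 8.5333
```

Request:
send_rows(
  plan=[
    [255, 0, 0, 0.003, 0],
    [255, 0, 0, 0.001, 0],
    [255, 0, 0, 0, 0],
    [255, 0, 0, 0, 0],
  ],
)

```text
time_s: 8.87
position: [0.5211, -0.126, 0.0351]
tcp_rot: [[-0.849, 0.529, -0.001], [0.529, 0.849, 0.0], [0.001, -0.0, -1.0]]
force: [-0.3, 0.6, -0.5]
opening: 0.283
grasp_force: 29.4
```

```bash
python3 -c "from h import *;rel()"
```

```text
u,n err to seat -34.1 -20.5 z 35.1 yaw 58.07 F tool [0.6 0.3 0.5] M [-0.043  0.041  0.018] 8.8667
```

Request:
send_rows(
  plan=[
    [255, 0, 0, 0.0007, 0],
    [255, 0, 0, 0, 0],
  ],
)

```text
time_s: 9.03
position: [0.5213, -0.126, 0.0343]
tcp_rot: [[-0.849, 0.529, -0.001], [0.529, 0.849, 0.0], [0.001, -0.0, -1.0]]
force: [-0.8, -0.8, 1.4]
opening: 0.283
grasp_force: 29.4
```

```bash
python3 -c "from h import *;rel()"
```

```text
u,n err to seat -34.0 -20.4 z 34.3 yaw 58.08 F tool [ 0.3 -1.1 -1.4] M [-0.119  0.181 -0.051] 9.0333
```

Request:
send_rows(
  plan=[
    [255, 0, 0, -0.0006, 0],
    [255, -0.005, 0.0034, 0, 0],
    [255, -0.005, 0.0034, 0, 0],
    [255, -0.005, 0.0034, 0, 0],
    [255, -0.005, 0.0034, 0, 0],
    [255, -0.005, 0.0034, 0, 0],
    [255, -0.003, 0.0034, 0, 0],
    [255, 0, 0, 0, 0],
    [255, 0, 0, 0, 0],
  ],
)

```text
time_s: 9.78
position: [0.5576, -0.1235, 0.035]
tcp_rot: [[-0.849, 0.528, 0.002], [0.528, 0.849, -0.001], [-0.002, 0.0, -1.0]]
force: [1.1, -0.4, 0.1]
opening: 0.283
grasp_force: 29.4
```

```bash
python3 -c "from h import *;rel()"
```

```text
u,n err to seat -4.4 0.9 z 35.0 yaw 58.12 F tool [-1.1  0.2 -0.1] M [-0.024 -0.111 -0.028] 9.7833
```

Request:
send_rows(
  plan=[
    [255, 0, -0.0008, 0, 0],
    [255, -0.0015, 0, 0, 0],
    [255, -0.0015, 0, 0, 0],
    [255, 0, 0, 0, 0],
  ],
)

```text
time_s: 10.12
position: [0.5576, -0.1253, 0.035]
tcp_rot: [[-0.849, 0.529, -0.002], [0.529, 0.849, 0.001], [0.002, -0.0, -1.0]]
force: [-1.7, 1.9, 4.2]
opening: 0.286
grasp_force: 29.4
```

```bash
python3 -c "from h import *;rel()"
```

```text
u,n err to seat -3.5 -0.6 z 35.0 yaw 58.09 F tool [ 2.5  0.7 -4.2] M [ 0.283  0.386 -0.004] 10.1167
```

Request:
send_rows(
  plan=[
    [255, -0.0015, 0, 0, 0],
    [255, 0, 0, 0, 0],
  ],
)

```text
time_s: 10.28
position: [0.5584, -0.1259, 0.035]
tcp_rot: [[-0.849, 0.529, -0.003], [0.529, 0.849, 0.002], [0.004, -0.001, -1.0]]
force: [-2.9, 1.9, 4.8]
opening: 0.285
grasp_force: 29.4
```

```bash
python3 -c "from h import *;rel()"
```

```text
u,n err to seat -2.5 -0.7 z 35.0 yaw 58.09 F tool [ 3.5  0.1 -4.8] M [ 0.329  0.59  -0.003] 10.2833
```

Request:
send_rows(
  plan=[
    [255, 0, 0, -0.0005, 0],
    [255, -0.001, 0, 0, 0],
    [255, 0, 0, 0, 0],
  ],
)

```text
time_s: 10.53
position: [0.5584, -0.126, 0.035]
tcp_rot: [[-0.849, 0.528, -0.005], [0.528, 0.849, 0.002], [0.006, -0.001, -1.0]]
force: [-4.9, 3.1, 3.4]
opening: 0.281
grasp_force: 29.4
```

```bash
python3 -c "from h import *;rel()"
```

```text
u,n err to seat -2.4 -0.8 z 35.0 yaw 58.1 F tool [ 5.8  0.1 -3.3] M [0.443 0.869 0.005] 10.5333
```

Request:
send_rows(
  plan=[
    [255, -0.001, 0, 0, 0],
    [255, 0, 0, 0, 0],
  ],
)

```text
time_s: 10.7
position: [0.5585, -0.126, 0.035]
tcp_rot: [[-0.849, 0.528, -0.007], [0.528, 0.849, 0.003], [0.008, -0.001, -1.0]]
force: [-6.5, 4.8, 5.5]
opening: 0.28
grasp_force: 29.4
```

```bash
python3 -c "from h import *;rel()"
```

```text
u,n err to seat -2.4 -0.8 z 35.0 yaw 58.1 F tool [ 8.1  0.7 -5.4] M [0.625 1.059 0.065] 10.7
```

Request:
send_rows(
  plan=[
    [255, 0.0025, 0, 0, 0],
    [0, 0, 0, 0, 0],
    [0, 0, 0, 0, 0],
    [0, 0, 0, 0, 0],
    [0, 0, 0, 0, 0],
    [0, 0, 0, 0, 0],
    [0, 0, 0, -0.005, 0],
    [0, 0, 0, -0.03, 0],
    [0, 0, 0, -0.04, 0],
    [0, 0, 0, -0.04, 0],
    [0, 0, 0, -0.04, 0],
    [0, 0, 0, -0.04, 0],
    [0, 0.035, -0.02, 0, 0],
    [0, 0.035, -0.02, 0, 0],
    [0, 0.035, -0.03, 0, 0],
    [0, 0, -0.04, 0, 0],
    [0, 0, -0.04, 0, 0],
    [0, 0, 0, 0, 0],
  ],
)

```text
time_s: 12.2
position: [0.393, -0.2025, 0.2314]
tcp_rot: [[-0.846, 0.534, 0.001], [0.534, 0.846, -0.004], [-0.003, -0.003, -1.0]]
force: [-0.2, 0.5, -0.2]
opening: 0.999
grasp_force: 0.0
```

```bash
python3 - <<'E'
from h import *
s=read_state();print(s["position"],s["joint_positions"].round(1),s["force"],s["moment"])
out=[]
for n,c in(("top",(165,245,330,410)),("scene",(200,275,320,395))):
    im,d=capture(n);cv2.imwrite(f"pics/{n}2.png",im);np.save(f"pics/{n}2.npy",d)
    out.append(cv2.resize(im[c[0]:c[1],c[2]:c[3]],(400,400),interpolation=cv2.INTER_CUBIC))
cv2.imwrite("pics/c5.png",np.hstack(out))
E
```

```text
[ 0.39304876 -0.20252473  0.23140795] [-41.7  16.6 107.7  -0.2  55.5 -99.3] [-0.15989815  0.51858259 -0.15133909] [-0.01759067 -0.0017242   0.00537782]
```

View pics/c5.png

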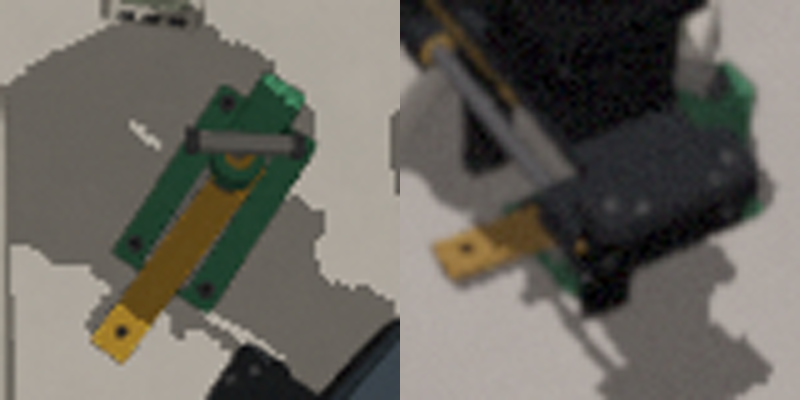

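The top crop shows the bar lying in the bed with its inner end under the boss. Its outer end is near top pixel (352,236). The T-bar still runs (368,193)–(391,194). I'll check centring, depth and handle pose numerically.

```bash
python3 - <<'E'
from h import *
u=np.array([.85,-.527]);n_=np.array([.527,.85])
p=cv2.imread("pics/top2.png");h=cv2.cvtColor(p,cv2.COLOR_BGR2HSV)
m=cv2.inRange(h,(11,110,35),(28,255,255));m[:,:345]=0;m[:190]=0;m[245:]=0;m[:,392:]=0
k,l,st,ce=cv2.connectedComponentsWithStats(m)
i=1+st[1:,4].argmax();v,uu=np.nonzero(l==i)
P=plane("top",np.c_[uu,v],.028)[:,:2]*1e3;U=P@u;N=P@n_
print(st[i],"outer end u",np.percentile(U,[0.5,1,2]),"n by u:")
for a in range(485,610,15):
    q=N[(U>=a)&(U<a+15)]
    if len(q)>5: print(a,np.percentile(q,[3,97]).round(1),q.mean().round(1))
# clamp base sides in same picture: green mask at z=10
g=cv2.inRange(h,(60,70,25),(95,255,255));g[:,:345]=0;g[:,400:]=0;g[:180]=0;g[240:]=0
v,uu=np.nonzero(g);P=plane("top",np.c_[uu,v],.01)[:,:2]*1e3;U=P@u;N=P@n_
for a in range(545,605,10):
    q=N[(U>=a)&(U<a+10)];print("base",a,np.sort(q)[[1,2,-3,-2]].round(1),round((np.sort(q)[2]+np.sort(q)[-3])/2,1))
print("mouth u",np.percentile(U,[.3,1,2]))
# handle blob: points 100-130 mm high
for nm in("top2","top0","scene0"):
    nn=nm[:-1];d=np.load(f"pics/{nm}.npy");P,_=cloud(nn,d,np.ones_like(d,bool))
    q=P[(P[:,2]>.1)&(P[:,2]<.13)&(np.hypot(P[:,0]-.624,P[:,1]+.169)<.05)][:,:2]
    print(nm,len(q),cv2.minAreaRect((q*1e3).astype(np.float32)),q.mean(0))
E
```

```text
[348 200  32  38 333] outer end u [486.85453433 487.45513743 488.85350596] n by u:
485 [179.2 201.7] 190.0
500 [178.4 200.8] 190.0
515 [177.5 199.9] 188.9
530 [176.6 199.9] 188.2
545 [175.7 199. ] 187.3
560 [174.7 198.1] 186.7
575 [175.4 197.3] 186.0
590 [173.7 196.3] 185.1
605 [172.3 195.8] 182.6
base 545 [153.8 154.7 218.7 220.4] 186.7
base 555 [152.9 153.7 219.6 220.5] 186.7
base 565 [153.6 154.5 219.6 220.5] 187.0
base 575 [152.7 154.4 218.7 219.6] 186.6
base 585 [153.5 154.3 220.5 221.3] 187.4
base 595 [153.4 154.2 219.6 220.5] 186.9
mouth u [544.26581499 545.2263747  546.73847832]
top2 115 ((624.1704711914062, -166.26026916503906), (67.1477279663086, 14.718257904052734), 89.41279602050781) [ 0.62297865 -0.16513189]
top0 115 ((624.3582763671875, -166.184326171875), (67.54164123535156, 14.70003890991211), 89.86503601074219) [ 0.62295439 -0.16511257]
scene0 142 ((622.1134643554688, -167.19650268554688), (68.33274841308594, 18.744855880737305), 86.1589126586914) [ 0.61990938 -0.16814236]
```

The bar is home in depth (outer end 132.7 mm from the screw axis) and centred at its middle, but it is skewed about 2.7°. I'll re-grip it square and re-seat it.

```bash
python3 - <<'E'
from h import *
rel();s=read_state();t=541*np.array([.85,-.527])+186.6*np.array([.527,.85])
print(t,tool(np.r_[t/1e3,.035]-s["position"],yaw()))
E
```

```text
u,n err to seat -103.0 -148.8 z 231.0 yaw 57.85 F tool [0.  0.7 0.3] M [-0.052 -0.001  0.022] 12.3
[ 558.1882 -126.497 ] [-0.09967146  0.14807203  0.19604574]
```

Request:
send_rows(
  plan=[
    [0, -0.02, 0.0296, 0, -0.006],
    [0, -0.02, 0.0296, 0, 0],
    [0, -0.02, 0.0296, 0, 0],
    [0, -0.02, 0.0296, 0, 0],
    [0, -0.0197, 0.0296, 0, 0],
    [0, 0, 0, 0.035, 0],
    [0, 0, 0, 0.035, 0],
    [0, 0, 0, 0.035, 0],
    [0, 0, 0, 0.03, 0],
    [0, 0, 0, 0.02, 0],
    [0, 0, 0, 0, 0],
    [0, 0, 0, 0, 0],
    [0, 0, 0, 0, 0],
  ],
)

```text
time_s: 13.38
position: [0.5592, -0.1231, 0.0765]
tcp_rot: [[-0.853, 0.522, 0.002], [0.522, 0.853, -0.001], [-0.002, 0.0, -1.0]]
force: [-0.1, 0.3, 0.3]
opening: 0.998
grasp_force: 0.0
```

```bash
python3 -c "from h import *;rel()"
```

```text
u,n err to seat -3.3 2.1 z 76.5 yaw 58.52 F tool [ 0.3  0.2 -0.3] M [-0.008 -0.006  0.043] 13.3833
```

Request:
send_rows(
  plan=[
    [0, 0, -0.0034, 0.02, 0.005],
    [0, 0, 0, 0.015, 0],
    [0, 0, 0, 0.0055, 0],
    [0, 0, 0, 0, 0],
    [0, 0, 0, 0, 0],
  ],
)

```text
time_s: 13.8
position: [0.5571, -0.1268, 0.0362]
tcp_rot: [[-0.85, 0.527, 0.002], [0.527, 0.85, -0.001], [-0.002, 0.0, -1.0]]
force: [0.8, 0.4, -0.0]
opening: 1.0
grasp_force: 0.0
```

```bash
python3 -c "from h import *;rel()"
```

```text
u,n err to seat -3.2 -2.2 z 36.2 yaw 58.17 F tool [-0.5  0.7  0. ] M [-0.007  0.    -0.048] 13.8
```

Request:
send_rows(
  plan=[
    [0, 0, 0.0007, 0.0006, 0],
    [255, 0, 0, 0, 0],
    [255, 0, 0, 0, 0],
    [255, 0, 0, 0, 0],
    [255, 0, 0, 0, 0],
    [255, 0, 0, 0, 0],
    [255, 0, 0, 0, 0],
    [255, 0, 0, 0, 0],
    [255, 0, 0, 0, 0],
    [255, 0, 0, 0, 0],
    [255, 0, 0, 0, 0],
  ],
)

```text
time_s: 14.72
position: [0.5566, -0.126, 0.0344]
tcp_rot: [[-0.849, 0.528, 0.0], [0.528, 0.849, 0.0], [-0.0, 0.0, -1.0]]
force: [-0.6, -0.0, 1.7]
opening: 0.323
grasp_force: 0.8
```

```bash
python3 -c "from h import *;rel()"
```

```text
u,n err to seat -4.0 -1.8 z 34.4 yaw 58.15 F tool [ 0.5 -0.4 -1.7] M [-0.035 -0.041 -0.036] 14.7167
```

Request:
send_rows(
  plan=[
    [255, -0.001, 0, 0, 0],
    [255, -0.001, 0, 0, 0],
    [255, 0, 0, 0, 0],
  ],
)

```text
time_s: 14.97
position: [0.5569, -0.1261, 0.0344]
tcp_rot: [[-0.85, 0.527, -0.003], [0.527, 0.85, 0.002], [0.004, -0.0, -1.0]]
force: [-2.7, 2.6, 4.2]
opening: 0.28
grasp_force: 31.0
```

```bash
python3 -c "from h import *;rel()"
```

```text
u,n err to seat -3.7 -1.7 z 34.4 yaw 58.17 F tool [ 3.7  0.8 -4.2] M [0.467 0.497 0.095] 14.9667
```

Request:
send_rows(
  plan=[
    [255, 0, 0, -0.0006, 0],
    [255, -0.001, 0, 0, 0],
    [255, -0.001, 0, 0, 0],
    [255, 0, 0, 0, 0],
    [255, 0, 0, 0, 0],
  ],
)

```text
time_s: 15.38
position: [0.557, -0.1263, 0.0344]
tcp_rot: [[-0.85, 0.527, -0.007], [0.527, 0.85, 0.003], [0.007, -0.001, -1.0]]
force: [-5.1, 5.3, 3.7]
opening: 0.281
grasp_force: 31.7
```

```bash
python3 -c "from h import *;rel()"
```

```text
u,n err to seat -3.5 -1.9 z 34.4 yaw 58.18 F tool [ 7.2  1.8 -3.7] M [0.737 0.949 0.082] 15.3833
```

Request:
send_rows(
  plan=[
    [255, 0.002, 0.0004, 0, 0],
    [255, 0, 0, 0, 0],
    [0, 0, 0, 0, 0],
    [0, 0, 0, 0, 0],
    [0, 0, 0, 0, 0],
    [0, 0, 0, 0, 0],
    [0, 0, 0, 0, 0],
    [0, 0, 0, -0.005, 0],
    [0, 0, 0, -0.03, 0],
    [0, 0, 0, -0.04, 0],
    [0, 0, 0, -0.04, 0],
    [0, 0, 0, -0.04, 0],
    [0, 0, 0, -0.04, 0],
    [0, 0.035, -0.02, 0, 0],
    [0, 0.035, -0.02, 0, 0],
    [0, 0.035, -0.03, 0, 0],
    [0, 0, -0.04, 0, 0],
    [0, 0, -0.04, 0, 0],
    [0, 0, 0, 0, 0],
    [0, 0, 0, 0, 0],
  ],
)

```text
time_s: 17.05
position: [0.3939, -0.1999, 0.2306]
tcp_rot: [[-0.847, 0.532, 0.001], [0.532, 0.847, -0.001], [-0.002, -0.0, -1.0]]
force: [-0.3, 0.2, -0.4]
opening: 0.999
grasp_force: 0.0
```

```bash
cat > barchk.py <<'E'
from h import *
import sys
u=np.array([.85,-.527]);n_=np.array([.527,.85])
p,d=capture("top");cv2.imwrite(f"pics/top{sys.argv[1]}.png",p);np.save(f"pics/top{sys.argv[1]}.npy",d)
h=cv2.cvtColor(p,cv2.COLOR_BGR2HSV)
m=cv2.inRange(h,(11,110,35),(28,255,255));m[:,:345]=0;m[:190]=0;m[245:]=0;m[:,392:]=0
k,l,st,ce=cv2.connectedComponentsWithStats(m)
i=1+st[1:,4].argmax();v,uu=np.nonzero(l==i)
P=plane("top",np.c_[uu,v],.028)[:,:2]*1e3;U=P@u;N=P@n_
print(st[i],"outer end u",np.percentile(U,[0.5,1,2]).round(1))
xs=[];ys=[]
for a in range(487,597,5):
    q=N[(U>=a)&(U<a+5)]
    if len(q)>5: xs.append(a+2.5);ys.append((q.min()+q.max())/2)
f=np.polyfit(xs,ys,1);print("yaw err",np.degrees(np.arctan(f[0])),"n at 563",np.polyval(f,563),"n at 620",np.polyval(f,620))
E
python3 barchk.py 3; python3 -c "from h import *;rel()"
```

```text
[349 200  31  38 331] outer end u [487.2 488.  488.9]
yaw err -1.4024592061629237 n at 563 186.5187167751547 n at 620 185.12321880601604
u,n err to seat -103.6 -149.1 z 230.4 yaw 57.99 F tool [-0.1  0.6  0.6] M [-0.059  0.034  0.03 ] 17.1
```

The bar is home (outer end −132.4 mm), about 0.5 mm off-centre and skewed only about 1.3°. On to the handle.

Request:
send_rows(
  plan=[
    [0, 0, 0, 0, 0.114],
    [0, 0, 0, 0, 0.114],
    [0, 0, 0, 0, 0.114],
    [0, 0, 0, 0, 0.114],
    [0, 0, 0, 0, 0.114],
    [0, 0, 0, 0, 0.114],
    [0, 0, 0, 0, 0.114],
    [0, 0, 0, 0, 0.114],
    [0, 0, 0, 0, 0.112],
    [0, 0, 0, 0, 0],
    [0, 0.006, 0.0383, 0, 0],
    [0, 0.006, 0.0383, 0, 0],
    [0, 0.006, 0.0383, 0, 0],
    [0, 0.006, 0.0383, 0, 0],
    [0, 0.006, 0.0383, 0, 0],
    [0, 0.006, 0.0383, 0, 0],
    [0, 0, 0, 0, 0],
    [0, 0, 0, 0, 0],
    [0, 0, 0, 0, 0],
  ],
)

```text
time_s: 18.68
position: [0.6239, -0.1626, 0.2291]
tcp_rot: [[0.005, 1.0, -0.003], [1.0, -0.005, 0.001], [0.001, -0.003, -1.0]]
force: [-0.2, 0.3, -0.2]
opening: 1.001
grasp_force: 0.0
```

```bash
python3 - <<'E'
from h import *
s=read_state();print(s["position"],yaw(),s["joint_positions"].round(1),tool(np.array([.624,-.167,.107])-s["position"],yaw()))
E
```

```text
[ 0.62389828 -0.1625902   0.22909633] -0.3073818802928788 [-24.5  32.3  79.4  -0.   68.5 -24.2] [-0.00440919  0.00012538  0.12209633]
```

Request:
send_rows(
  plan=[
    [0, -0.0044, 0, 0.03, 0],
    [0, 0, 0, 0.03, 0],
    [0, 0, 0, 0.03, 0],
    [0, 0, 0, 0.02, 0],
    [0, 0, 0, 0.01, 0],
    [0, 0, 0, 0, 0],
    [0, 0, 0, 0, 0],
  ],
)

```text
time_s: 19.27
position: [0.6241, -0.1687, 0.1105]
tcp_rot: [[0.009, 1.0, -0.0], [1.0, -0.009, 0.0], [0.0, -0.0, -1.0]]
force: [0.6, 0.1, 1.3]
opening: 0.998
grasp_force: 0.0
```

```bash
python3 - <<'E'
from h import *
s=read_state();print(s["position"],yaw(),s["joint_positions"].round(1),tool(np.array([.624,-.167,.107])-s["position"],yaw()),s["force"],s["moment"])
E
```

```text
[ 0.62409242 -0.16865066  0.11046081] -0.5140991109376125 [-25.   40.6  84.6  -0.   54.9 -24.5] [ 0.00164977 -0.00010723  0.00346081] [0.57936873 0.11493778 1.33871176] [-0.12403263  0.01757005  0.03238905]
```

Request:
send_rows(
  plan=[
    [0, 0.0014, 0, 0.003, 0],
    [255, 0, 0, 0, 0],
    [255, 0, 0, 0, 0],
    [255, 0, 0, 0, 0],
    [255, 0, 0, 0, 0],
    [255, 0, 0, 0, 0],
    [255, 0, 0, 0, 0],
    [255, 0, 0, 0, 0],
    [255, 0, 0, 0, 0],
    [255, 0, 0, 0, 0],
    [255, 0, 0, 0, 0],
    [255, 0, 0, 0, 0],
    [255, 0, 0, 0, 0],
    [255, 0, 0, 0, 0],
  ],
)

```text
time_s: 20.43
position: [0.6234, -0.1671, 0.1069]
tcp_rot: [[0.008, 1.0, -0.003], [1.0, -0.008, 0.0], [0.0, -0.003, -1.0]]
force: [-3.2, 0.4, 0.4]
opening: 0.123
grasp_force: 30.0
```

```bash
cat > tq.py <<'E'
from h import *
import sys
M=[];T=[];F=[]
for i in range(int(sys.argv[1]) if len(sys.argv)>1 else 8):
    s=read_state();M.append(s["moment"]);T.append(s["tau"][5]);F.append(s["force"]);capture("scene")
M=np.array(M);print("t",s["time_s"],"Mz",M[:,2].mean().round(4),"sd",M[:,2].std().round(4),"tau6",np.mean(T).round(4),np.std(T).round(4),"yaw",yaw().round(2),"F",np.mean(F,0).round(1),"M",M.mean(0).round(2),"pos",s["position"].round(4),"open",s["opening"].round(3),"grip",round(s["grasp_force"],1),"j6",s["joint_positions"][5].round(1))
E
python3 tq.py
```

```text
Traceback (most recent call last):
  File "tq.py", line 6, in <module>
    M=np.array(M);print("t",s["time_s"],"Mz",M[:,2].mean().round(4),"sd",M[:,2].std().round(4),"tau6",np.mean(T).round(4),np.std(T).round(4),"yaw",yaw().round(2),"F",np.mean(F,0).round(1),"M",M.mean(0).round(2),"pos",s["position"].round(4),"open",s["opening"].round(3),"grip",round(s["grasp_force"],1),"j6",s["joint_positions"][5].round(1))
                                                                                                                                                                                                                                                       ^^^^^^^^^^^^^^^^^^
AttributeError: 'float' object has no attribute 'round'
```

```bash
sed -i 's/s\["opening"\].round(3)/round(float(s["opening"]),3)/' tq.py; python3 tq.py 6
```

```text
t 21.0833 Mz 0.0013 sd 0.0076 tau6 -0.0006 0.0 yaw -0.5 F [-5.2 -1.3  3.5] M [-0.26  0.94  0.  ] pos [ 0.6234 -0.1671  0.1069] open 0.12 grip 30.0 j6 -24.3
```

Request:
send_rows(
  plan=[
    [255, 0, 0, 0, 0.08],
    [255, 0, 0, 0, 0.08],
    [255, 0, 0, 0, 0.08],
    [255, 0, 0, 0, 0.08],
    [255, 0, 0, 0, 0.08],
    [255, 0, 0, 0, 0.04],
  ],
)

```text
time_s: 21.63
position: [0.6232, -0.167, 0.1068]
tcp_rot: [[0.436, 0.9, -0.003], [0.9, -0.436, 0.0], [-0.001, -0.003, -1.0]]
force: [-6.1, -0.9, 2.9]
opening: 0.126
grasp_force: 30.0
```

```bash
python3 -c "
from h import *
s=read_state();print(s['moment'],s['tau'][5])"; python3 tq.py 8
```

```text
[-0.22574466  1.04533724  0.17268219] 0.06499065784737468
t 21.9833 Mz 0.186 sd 0.0264 tau6 0.196 0.0825 yaw -25.67 F [-5.6 -1.   3.8] M [-0.24  1.03  0.19] pos [ 0.6232 -0.167   0.1069] open 0.124 grip 30.0 j6 0.8
```

Request:
send_rows(
  plan=[
    [255, -0.0003, -0.0007, -0.0003, 0.06],
    [255, 0, 0, 0, 0.06],
    [255, 0, 0, 0, 0.06],
    [255, 0, 0, 0, 0.06],
    [255, 0, 0, 0, 0.06],
    [255, 0, 0, 0, 0.06],
    [255, 0, 0, 0, 0.06],
    [255, 0, 0, 0, 0.06],
    [255, 0, 0, 0, 0.06],
  ],
)

```text
time_s: 22.78
position: [0.6228, -0.1668, 0.1069]
tcp_rot: [[0.837, 0.548, -0.002], [0.548, -0.837, 0.001], [-0.002, -0.002, -1.0]]
force: [-3.8, -0.4, 2.1]
opening: 0.126
grasp_force: 30.0
```

```bash
sed -i 's/^M=np/print(np.round(np.array(M)[:,2],3),np.round(T,3));M=np/' tq.py; python3 tq.py 6
```

```text
[0.208 0.182 0.167 0.122 0.149 0.171] [-0.298  0.292  0.421  0.232  0.155  0.154]
t 23.0333 Mz 0.1667 sd 0.0267 tau6 0.1593 0.2239 yaw -56.55 F [-4.9 -0.6  1.6] M [-0.16  0.96  0.17] pos [ 0.6229 -0.1668  0.1069] open 0.12 grip 30.0 j6 31.7
```

Request:
send_rows(
  plan=[
    [255, 0, 0, 0, 0.06],
    [255, 0, 0, 0, 0.06],
    [255, 0, 0, 0, 0.06],
    [255, 0, 0, 0, 0.06],
    [255, 0, 0, 0, 0.06],
    [255, 0, 0, 0, 0.06],
    [255, 0, 0, 0, 0],
    [255, 0, 0, 0, 0],
    [255, 0, 0, 0, 0],
  ],
)

```text
time_s: 23.83
position: [0.6228, -0.1666, 0.1069]
tcp_rot: [[0.975, 0.222, -0.002], [0.222, -0.975, 0.001], [-0.002, -0.001, -1.0]]
force: [-5.3, 0.6, 2.4]
opening: 0.127
grasp_force: 30.0
```

```bash
python3 tq.py 6
```

```text
[0.188 0.176 0.19  0.157 0.157 0.159] [0.157 0.156 0.156 0.156 0.156 0.156]
t 24.0833 Mz 0.1709 sd 0.0142 tau6 0.1562 0.0005 yaw -77.18 F [-5.2  0.1  1.6] M [-0.06  1.04  0.17] pos [ 0.6228 -0.1666  0.1069] open 0.124 grip 30.0 j6 52.3
```

Request:
send_rows(
  plan=[
    [255, 0, 0, 0, 0.05],
    [255, 0, 0, 0, 0.05],
    [255, 0, 0, 0, 0.05],
    [255, 0, 0, 0, 0.05],
    [255, 0, 0, 0, 0],
    [255, 0, 0, 0, 0],
    [255, 0, 0, 0, 0],
  ],
)

```text
time_s: 24.72
position: [0.6228, -0.1665, 0.1069]
tcp_rot: [[1.0, 0.024, -0.002], [0.024, -1.0, 0.001], [-0.002, -0.001, -1.0]]
force: [-5.2, 0.2, 1.0]
opening: 0.126
grasp_force: 30.0
```

```bash
python3 tq.py 4
```

```text
[0.21  0.179 0.11  0.205] [0.164 0.163 0.163 0.163]
t 24.8667 Mz 0.1761 sd 0.0397 tau6 0.1632 0.0005 yaw -88.64 F [-5.4  0.2  2.3] M [0.   1.05 0.18] pos [ 0.6228 -0.1665  0.1069] open 0.123 grip 30.0 j6 63.8
```

Request:
send_rows(
  plan=[
    [255, 0, 0, 0, 0.05],
    [255, 0, 0, 0, 0.05],
    [255, 0, 0, 0, 0.05],
    [255, 0, 0, 0, 0],
    [255, 0, 0, 0, 0],
    [255, 0, 0, 0, 0],
  ],
)

```text
time_s: 25.42
position: [0.6228, -0.1664, 0.1069]
tcp_rot: [[0.992, -0.126, -0.002], [-0.126, -0.992, 0.001], [-0.003, -0.001, -1.0]]
force: [-4.5, 0.5, 2.1]
opening: 0.122
grasp_force: 30.0
```

```bash
python3 tq.py 4
```

```text
[0.158 0.202 0.13  0.183] [0.164 0.163 0.163 0.163]
t 25.5667 Mz 0.1683 sd 0.027 tau6 0.1629 0.0005 yaw -97.23 F [-5.6  0.5  2.2] M [0.06 1.04 0.17] pos [ 0.6228 -0.1664  0.1069] open 0.123 grip 30.0 j6 72.4
```

Request:
send_rows(
  plan=[
    [255, 0, 0, 0, 0.05],
    [255, 0, 0, 0, 0.05],
    [255, 0, 0, 0, 0.05],
    [255, 0, 0, 0, 0],
    [255, 0, 0, 0, 0],
    [255, 0, 0, 0, 0],
  ],
)

```text
time_s: 26.12
position: [0.6228, -0.1663, 0.1069]
tcp_rot: [[0.962, -0.273, -0.003], [-0.273, -0.962, 0.001], [-0.003, -0.001, -1.0]]
force: [-5.3, 0.3, 2.1]
opening: 0.119
grasp_force: 30.0
```

```bash
python3 tq.py 3
```

```text
[0.181 0.194 0.183] [0.163 0.162 0.162]
t 26.2167 Mz 0.1861 sd 0.0058 tau6 0.1627 0.0005 yaw -105.83 F [-4.7  0.5  1.8] M [0.05 1.01 0.19] pos [ 0.6228 -0.1663  0.1069] open 0.122 grip 30.0 j6 80.9
```

Request:
send_rows(
  plan=[
    [255, 0, 0, 0, 0.05],
    [255, 0, 0, 0, 0.05],
    [255, 0, 0, 0, 0],
    [255, 0, 0, 0, 0],
    [255, 0, 0, 0, 0],
  ],
)

```text
time_s: 26.68
position: [0.6228, -0.1663, 0.1069]
tcp_rot: [[0.93, -0.367, -0.003], [-0.367, -0.93, 0.002], [-0.003, -0.0, -1.0]]
force: [-4.9, 1.6, 2.0]
opening: 0.125
grasp_force: 30.0
```

```bash
python3 tq.py 3
```

```text
[0.115 0.143 0.152] [0.163 0.162 0.162]
t 26.7833 Mz 0.1365 sd 0.0159 tau6 0.1623 0.0005 yaw -111.56 F [-5.   0.9  2.2] M [0.13 1.02 0.14] pos [ 0.6228 -0.1663  0.1069] open 0.12 grip 30.0 j6 86.7
```

Request:
send_rows(
  plan=[
    [255, 0, 0, 0, 0.05],
    [255, 0, 0, 0, 0.05],
    [255, 0, 0, 0, 0.05],
    [255, 0, 0, 0, 0],
    [255, 0, 0, 0, 0],
    [255, 0, 0, 0, 0],
  ],
)

```text
time_s: 27.33
position: [0.6228, -0.1662, 0.1069]
tcp_rot: [[0.865, -0.502, -0.002], [-0.502, -0.865, 0.002], [-0.003, -0.0, -1.0]]
force: [-4.9, 1.6, 2.1]
opening: 0.119
grasp_force: 30.1
```

```bash
python3 tq.py 3
```

```text
[0.163 0.184 0.177] [0.197 0.196 0.196]
t 27.4333 Mz 0.1746 sd 0.009 tau6 0.196 0.0005 yaw -120.15 F [-5.1  1.4  2.1] M [0.15 0.97 0.17] pos [ 0.6228 -0.1662  0.1069] open 0.124 grip 30.1 j6 95.3
```

Request:
send_rows(
  plan=[
    [255, 0, 0, 0, 0.05],
    [255, 0, 0, 0, 0.05],
    [255, 0, 0, 0, 0.05],
    [255, 0, 0, 0, 0],
    [255, 0, 0, 0, 0],
    [255, 0, 0, 0, 0],
  ],
)

```text
time_s: 27.98
position: [0.6229, -0.1661, 0.1069]
tcp_rot: [[0.78, -0.626, -0.002], [-0.626, -0.78, 0.002], [-0.003, 0.0, -1.0]]
force: [-4.2, 1.4, 2.1]
opening: 0.124
grasp_force: 30.1
```

```bash
python3 tq.py 3
```

```text
[0.254 0.284 0.266] [0.245 0.244 0.244]
t 28.0833 Mz 0.2682 sd 0.0125 tau6 0.2446 0.0005 yaw -128.73 F [-4.9  1.5  1.6] M [0.22 0.96 0.27] pos [ 0.6229 -0.1661  0.1069] open 0.123 grip 30.1 j6 103.8
```

Request:
send_rows(
  plan=[
    [255, 0, 0, 0, 0.03],
    [255, 0, 0, 0, 0.03],
    [255, 0, 0, 0, 0],
    [255, 0, 0, 0, 0],
    [255, 0, 0, 0, 0],
    [255, 0, 0, 0, 0],
  ],
)

```text
time_s: 28.63
position: [0.6229, -0.1661, 0.1069]
tcp_rot: [[0.741, -0.671, -0.002], [-0.671, -0.741, 0.002], [-0.003, 0.0, -1.0]]
force: [-4.9, 1.6, 2.3]
opening: 0.122
grasp_force: 30.1
```

```bash
python3 tq.py 6
```

```text
[0.283 0.308 0.304 0.274 0.216 0.309] [0.267 0.267 0.267 0.267 0.267 0.267]
t 28.8833 Mz 0.2825 sd 0.0324 tau6 0.2669 0.0 yaw -132.16 F [-4.6  1.4  1.6] M [0.25 0.99 0.28] pos [ 0.6229 -0.1661  0.1069] open 0.124 grip 30.1 j6 107.3
```

Torque is 0.104 N m above free running (0.267 against 0.163). I'll ease off the wind-up, let go and rise clear.

Request:
send_rows(
  plan=[
    [255, 0, 0, 0, -0.09],
    [255, 0, 0, 0, -0.09],
    [255, 0, 0, 0, -0.08],
    [255, 0, 0, 0, 0],
    [255, 0, 0, 0, 0],
    [0, 0, 0, 0, 0],
    [0, 0, 0, 0, 0],
    [0, 0, 0, 0, 0],
    [0, 0, 0, 0, 0],
    [0, 0, 0, 0, 0],
    [0, 0, 0, 0, 0],
    [0, 0, 0, 0, 0],
    [0, 0, 0, -0.01, 0],
    [0, 0, 0, -0.03, 0],
    [0, 0, 0, -0.035, 0],
    [0, 0, 0, -0.035, 0],
    [0, 0, 0, -0.035, 0],
    [0, 0, 0, 0, 0],
  ],
)

```text
time_s: 30.43
position: [0.6282, -0.1689, 0.2618]
tcp_rot: [[0.888, -0.46, 0.016], [-0.46, -0.888, -0.007], [0.017, -0.001, -1.0]]
force: [0.2, -0.6, 0.3]
opening: 0.975
grasp_force: 0.0
```

```bash
python3 - <<'E'
from h import *
s=read_state();print(s["position"],yaw(),s["joint_positions"].round(1),tool(np.array([.40,-.19,.25])-s["position"],yaw()),s["opening"])
E
```

```text
[ 0.62823116 -0.16887285  0.26176992] -117.38340536627761 [-24.9  30.4  77.3   0.   71.3  92.5] [-0.19294027  0.12373306  0.01176992] 0.9748984664853064
```

Request:
send_rows(
  plan=[
    [0, -0.032, 0.0206, 0, 0],
    [0, -0.032, 0.0206, 0, 0],
    [0, -0.032, 0.0206, 0, 0],
    [0, -0.032, 0.0206, 0, 0],
    [0, -0.032, 0.0206, 0, 0],
    [0, -0.032, 0.0206, 0, 0],
    [0, 0, 0, 0, 0],
    [0, 0, 0, 0, 0],
    [0, 0, 0, 0, 0],
  ],
)

```text
time_s: 31.18
position: [0.3975, -0.1892, 0.2532]
tcp_rot: [[0.887, -0.461, 0.003], [-0.461, -0.887, -0.002], [0.003, 0.0, -1.0]]
force: [0.7, -1.5, -0.7]
opening: 1.005
grasp_force: 0.0
```

```bash
python3 barchk.py 4; python3 -c "
from h import *
p=cv2.imread('pics/top4.png')[155:265,330:470];cv2.imwrite('pics/c6.png',cv2.resize(p,None,fx=5,fy=5,interpolation=cv2.INTER_CUBIC))
s=read_state();print(s['position'],s['force'],s['qvel'].round(2),s['time_s'])"
```

```text
[349 201  31  37 322] outer end u [487.2 487.9 488.8]
yaw err -1.49173103181433 n at 563 186.50545862528259 n at 620 185.02109298664095
[ 0.39795759 -0.18929897  0.25303096] [ 0.46386162 -0.02341514  0.05490784] [ 0.62  0.87 -0.48 -0.09  0.15 -0.14] 31.2333
```

View pics/c6.png

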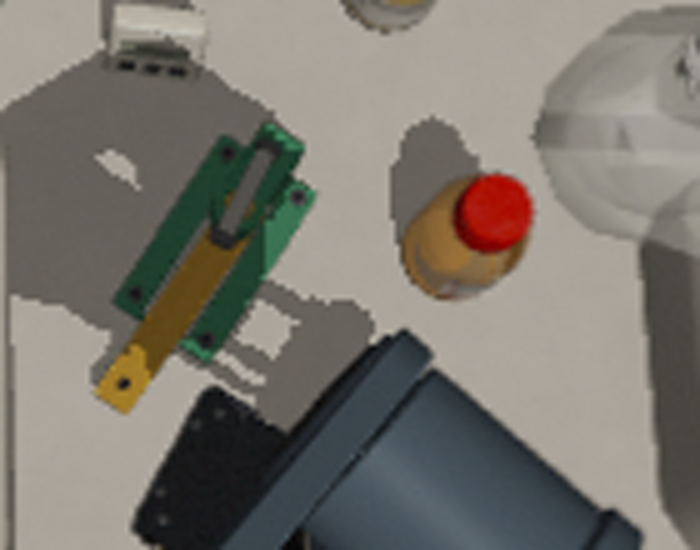

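The picture shows the bar clamped along the bed, with its outer end at top (354,233). The handle now lies along the clamp axis, the bottle is unmoved with its cap at (429,197), and the arm is clear.

```bash
python3 -c "
from rig import *
print(hand_in())"
```

```text
the job is handed in; nothing more can be done
None
```

I handed the job in at about 31 s: the brass bar is pushed home against the stop (about 0.5 mm off the bed's centreline, skewed about 1.5°) and clamped at about 0.104 N m above free running; the handle is released, the arm is clear, and the amber bottle is where it stood.

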